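# Ready the drain funnel

## Task

Get the drain funnel ready for a pour. First shut the drain cock: flip its yellow-knobbed toggle lever over from the green side to the red side until it rests there. Then pick up the aluminium strainer by its neck with the blue cap still plugged in it, lower the two together into the red funnel until the strainer sits fully home before you let go, and lift the cap alone by its knob, leaving the strainer sitting in the funnel; finish still holding the cap, roughly upright in the gripper, at least 70 mm above where it sat, touching nothing else, the cock still shut and the other things on the cart left alone.

Things in the scene. Friction and masses are not known exactly. Their poses are not given: they have to be found in the camera images.
- cock_lever (a joint): toggle of the drain cock: 10 mm steel rod with a yellow ball knob. 0 = open (leans 0.5 rad to the stand's -x, over the green mark, robot side); 1.0 rad = shut (leans 0.5 rad to +x, over the red mark, far side). Its weighted knob makes it fall to the nearer end from 0.5 and rest there; about 1 N at the knob moves it. Starts open, within 0.1 rad
- cock_pivot (a point): pivot of the toggle, fixed on the stand, 57 mm above the cart top, 140 mm from the funnel axis to the stand's -y side. Axes are the stand's: x is the way the lever is pushed to shut it, it turns about y, z up. The stand is turned -0.45 to 0.25 rad about vertical
- cock_knob (a point): centre of the yellow ball knob (22 mm diameter) on the lever, 70 mm from the pivot; about 118 mm above the cart top at either end, 127 mm in the middle
- funnel_mouth (a point): centre of the red funnel's mouth at the height of its rim, 125 mm above the cart top. The funnel is fixed in a steel stand; the mouth is a straight cylinder of 96 mm inner, 104 mm outer diameter, 30 mm deep, over a cone. Axes as the stand's, z up
- strainer_neck (a point): on the axis of the loose aluminium strainer (0.3 kg), 39 mm above its underside, 11 mm below its neck's top: grip height. From below: skirt 88 mm dia, 12 high; disc 110 dia, 4 thick; neck 60 outer dia, 50 inner, 34 high. Starts standing on the cart. Fully home (disc on the funnel rim, skirt inside with 4 mm play all round) it is 27 mm above the rim on the funnel axis. z up
- cap_knob (a point): middle of the knob of the loose blue cap (70 g). Knob 24 mm dia, 24 high, on a flange 56 dia, 4 thick; below it a plug 46 dia, 8 long. Starts loose in the strainer's neck, flange on the neck's top; this point is then 27 mm above strainer_neck, the knob's top 39 mm. Lifting the cap does not lift the strainer. z up
- hub_mid (a point): middle of a silver mower wheel hub, 90 mm diameter, 45 mm high, at the back; leave it alone
- grommet_mid (a point): middle of a black rubber grommet ring, 48 mm diameter, 12 mm high; leave it alone
- extension_mid (a point): middle of a chrome socket extension bar 185 mm long, 17 mm high, along its x, at the back; leave it alone
- coil_mid (a point): middle of a tan ignition coil, about 78 x 45 x 63 mm, at the back; leave it alone
- oil_can_mid (a point): middle of an upright can with a green label, 64 mm diameter, 150 mm high, back left; leave it alone
- bolt_tray_mid (a point): middle of a grey tray with bolts, 110 x 150 x 30 mm, right side; leave it alone

How it is judged:
On the way, in this order (a step that is already met when the one before it is completed fails the run):
1. the cock is shut while the strainer is still away from the funnel (value of joint cock_lever above 0.9 rad and horizontal distance between strainer_neck and funnel_mouth above 0.06 m), for 0.2 s.
2. strainer and cap together are lowered home in the funnel, the gripper still on the strainer (value of joint cock_lever above 0.9 rad and horizontal distance between strainer_neck and funnel_mouth below 0.007 m and z of strainer_neck in the frame of funnel_mouth between 0.022 and 0.031 m and angle between strainer_neck's own z axis and vertical below 0.07 rad and z of cap_knob in the frame of strainer_neck below 0.031 m and horizontal distance between cap_knob and strainer_neck below 0.006 m and contact force between the fingers and strainer above 0.5 N), for 0.1 s.
At the end, for the whole second after the job is handed in: Cock over 0.9 rad; strainer within 7 mm of the funnel axis, neck point 22-31 mm over the rim, tilt under 0.07, fingers off it; cap still, gripped, within 0.4 rad of upright, 60 mm or more above where it sat on the seated strainer, touching neither strainer nor stand (value of joint cock_lever above 0.9 rad and horizontal distance between strainer_neck and funnel_mouth below 0.007 m and z of strainer_neck in the frame of funnel_mouth between 0.022 and 0.031 m and angle between strainer_neck's own z axis and vertical below 0.07 rad and z of cap_knob in the frame of funnel_mouth above 0.114 m and angle between cap_knob's own z axis and vertical below 0.4 rad and contact force between the fingers and cap above 0.5 N and contact force between each of cap, the fingers and strainer below 0.05 N and contact force between cap and stand below 0.05 N and linear speed of cap below 0.03 m/s and linear speed of strainer below 0.02 m/s); the arm keeps its last pose, push and grip.
It fails at once if the cap comes off the strainer while the strainer is not home in the funnel (distance between cap_knob and strainer_neck above 0.039 m and not (horizontal distance between strainer_neck and funnel_mouth below 0.007 m and z of strainer_neck in the frame of funnel_mouth between 0.022 and 0.031 m and angle between strainer_neck's own z axis and vertical below 0.07 rad)).
It fails at once if a bystander is moved by more than 20 mm (distance of any of hub_mid, grommet_mid, extension_mid, coil_mid, oil_can_mid, bolt_tray_mid from where it was at the start of the episode above 0.02 m).
It also fails if it takes over 72 s, if anything falls off the work surface, if the arm or the gripper's body presses on something with over 40 N, if the wrist force passes 120 N, or if a joint passes its speed limit or range.

## Robot

A 6-joint arm with a two-finger parallel gripper is mounted at the origin on the work surface. World frame = base frame: x ahead of the robot, y to its left, z up, the work surface at z = 0. Lengths are in m, angles in rad, forces in N, time in s.
With the tool pointing down it reaches from about 0.3 to 0.775 m from the base axis. Payload 14.6 kg.
Tool frame: the origin (TCP) lies at the very end of the fingers, on their centre line; the grasp point (between the pads) lies 19 mm behind it (ctrl.hold_point_z is the distance from the TCP to the grasp point, in m); x points along the fingers, y is the direction in which the jaws open and shut, and the axes are right-handed (so a half turn about x gives the same grasp; the last joint's range is limited). The gripper opens to 94 mm and grips with 3 to 60 N. Pads are 16 mm wide; open, the fingers measure 119 mm over their backs; the gripper's body (75 mm by 177 mm) begins 78 mm behind the grasp point.
Start: joints at [-1.244, 0.3, 1.521, -0, 1.321, -0.067], TCP at [0.211, -0.508, 0.205] pointing down, gripper open.
Joint ranges: [-3.03, 3.03], [-0.79, 2.21], [0.23, 2.52], [-1.04, 4.18], [0, 3.07], [-2.55, 2.55]. Speed limits (rad/s): [2.22, 2.22, 2.57, 3.14, 3.14, 3.14].

## Interface

Orientations are given as [roll, pitch, yaw] about the fixed x, y, z axes, in that order (R = Rz(yaw) Ry(pitch) Rx(roll)).
In Python, from station import get_obs, camera, ticket, ctrl gives the robot as it stands.
- The arm moves only by the tool step_arm, never from a script. Its argument "motion" is a list that holds one entry, the list of rows, each a list of 6 numbers: the shift along the tool's x, y, z in m, then the turn, a rotation vector about the tool's x, y, z in degrees. A call has 1 to 12 rows; each row shifts and turns the commanded pose from where the row before left it, along the tool's axes as they then stand; what a row does not reach is not made up. A row lasts 1/8 s, in which the tool goes at most 62.5 mm and 10.7 degrees, less where a joint would pass 70% of its speed; a pose out of reach is approached as far as the arm can. A call is refused whole if a number of a shift passes 0.0625 or a number of a turn 10.7, either way. A call with a gripper value outside its range is refused whole. "fingers" is the finger opening in m, from 0 to 0.094, set as the call begins (left out, the last holds). The fingers move at their own pace and stop on an object; "squeeze" is the grip in N (left out, the last holds). Time passes only in rows, so rows that do not move let the fingers close. It gives the time, the measured TCP pose, the force and the opening at its end, in the units of the state.
- get_obs(): the state, without advancing time (a new reading comes with each control period).
- camera(name): name is "side" or "top"; returns a dict with "pixels" (400x640x3 uint8, red, green, blue), "fx", "fy", "cx", "cy" (pixels), "extrinsics" (4x4, takes a point from world to camera coordinates). Camera axes: x right, y up, looking along -z (the intrinsics and any distortion apply to the point x, -y, -z); pixel columns grow to the right and rows downward; lengths in m; the calibration is good to about 2 mm. A picture is of the moment at which its call begins. There is no depth.
- ticket.hand_in(): hands the job in, once; it reports no verdict.
The state is a dict: "time_s": time; "qpos": joint angles; "joint_vel": joint speeds; "tau": joint torques, N m; "ee_pos": TCP position; "eef_rot": TCP orientation; "force": force on the tool from outside, world axes, zero at the start; "moment": the same for the moment, N m; "grip_width": finger opening in m.
Only numpy, scipy, OpenCV 4.12 (cv2) and the standard library are available. Lean on these libraries where they do the work, as an engineer would, in place of code of your own. Each camera call takes 0.05 s, during which the arm holds its last target.

## Working session

There is one attempt and no reset: what is moved stays moved. The work goes in short steps, Python scripts to look and compute and a tool call to move; the robot and the scene stay as the last step left them, time stands still between calls to the robot, and variables do not carry over. Pictures are saved under pics/ and viewed, and the job is handed in when it is done.

Besides the shell and the picture viewer there is one more tool, called after "Call:" as name(argument=value, ...), one argument or row to a line, values as JSON. step_arm: Moves the arm, as the interface text tells. Its arguments: {"type":"object","properties":{"motion":{"type":"array","items":{"type":"array","items":{"type":"array","items":{"type":"number"}}}},"fingers":{"type":"number"},"squeeze":{"type":"number"}},"required":["motion"]}

```bash
ls; mkdir -p pics; python3 - <<'E'
from station import get_obs,camera,ctrl
import cv2,numpy as np,pickle
o=get_obs();print(o, ctrl.hold_point_z)
for n in("side","top"):
    c=camera(n);cv2.imwrite(f"pics/{n}0.png",c["pixels"][:,:,::-1]);pickle.dump(c,open(f"{n}0.pkl","wb"))
    print(n,{k:v for k,v in c.items() if k!="pixels"})
E
```

```text
pics
{'time_s': 0.0, 'qpos': array([-1.24360469e+00,  3.00476053e-01,  1.52158268e+00,  2.14394641e-05,
        1.32070485e+00, -6.65938868e-02]), 'joint_vel': array([-2.79378260e-04, -8.77554730e-05, -1.07594919e-05, -1.07323801e-03,
       -4.32958356e-05, -1.28533760e-03]), 'tau': array([ 2.64262766e-03, -5.31805658e+01, -3.52736878e+01,  7.09651038e-02,
        2.43651151e-02, -9.50523577e-05]), 'ee_pos': array([ 0.21094811, -0.50765108,  0.20488294]), 'eef_rot': array([-1.65512333,  1.56962522,  1.88024952]), 'force': array([-0.28450422,  0.70841579,  0.21996952]), 'moment': array([ 0.02508645, -0.00316332, -0.0455651 ]), 'grip_width': 0.09389248257905788} 0.0188
side {'fx': 428.92140923873427, 'fy': 428.92140923873427, 'cx': 319.681389998371, 'cy': 195.68990885000795, 'extrinsics': array([[-0.99713449, -0.07369363,  0.01708961,  0.57838434],
       [ 0.05507008, -0.55223153,  0.83186996, -0.16583828],
       [-0.0518661 ,  0.83042735,  0.55470742, -1.3842827 ],
       [ 0.        ,  0.        ,  0.        ,  1.        ]])}
top {'fx': 436.44586730418405, 'fy': 436.44586730418405, 'cx': 317.33130241333197, 'cy': 200.0352998057122, 'extrinsics': array([[-0.02588259, -0.99965139, -0.00521359, -0.05060639],
       [ 0.99333312, -0.02630437,  0.11223812, -0.62374954],
       [-0.11233613, -0.00227382,  0.99366766, -1.71592413],
       [ 0.        ,  0.        ,  0.        ,  1.        ]])}
```

View pics/side0.png

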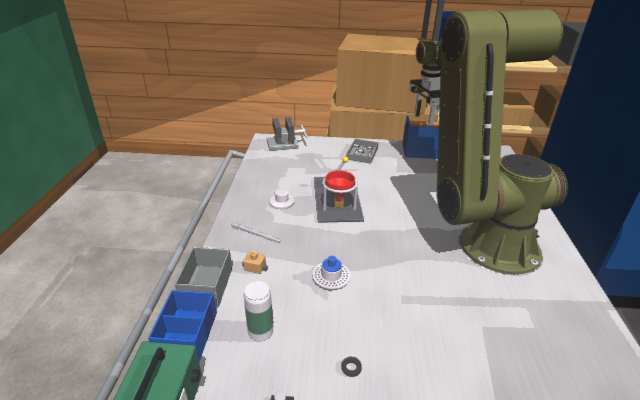

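View pics/top0.png

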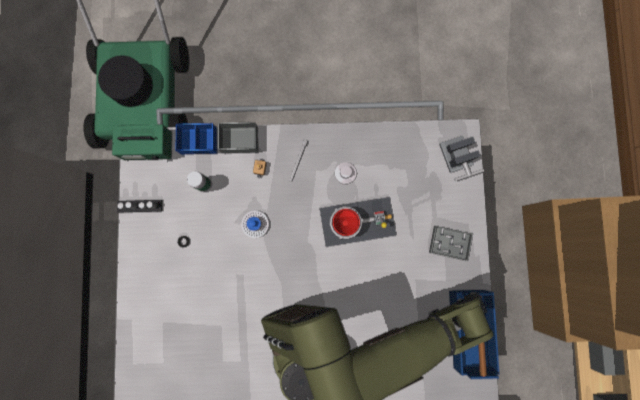

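```bash
cat > h.py <<'E'
import numpy as np,cv2
def ray(c,u,v):
    E=c["extrinsics"];R=E[:3,:3];t=E[:3,3]
    d=np.array([(u-c["cx"])/c["fx"],-(v-c["cy"])/c["fy"],-1.0])
    return -R.T@t,R.T@d
def onz(c,u,v,z):
    o,d=ray(c,u,v);return o+d*(z-o[2])/d[2]
def tri(c1,p1,c2,p2):
    a,d=ray(c1,*p1);b,e=ray(c2,*p2);d=d/np.linalg.norm(d);e=e/np.linalg.norm(e)
    s=np.linalg.lstsq(np.stack([d,-e],1),b-a,rcond=None)[0]
    P,Q=a+s[0]*d,b+s[1]*e
    return (P+Q)/2,np.linalg.norm(P-Q)
def proj(c,p):
    E=c["extrinsics"];q=E[:3,:3]@np.asarray(p)+E[:3,3];return c["cx"]-c["fx"]*q[0]/q[2],c["cy"]+c["fy"]*q[1]/q[2]
def mask(c,lo,hi):
    return cv2.inRange(cv2.cvtColor(c["pixels"],cv2.COLOR_RGB2HSV),np.array(lo),np.array(hi))
def blobs(m,mn=4):
    n,l,s,ce=cv2.connectedComponentsWithStats(m)
    return [(s[i].tolist(),ce[i].round(2).tolist()) for i in range(1,n) if s[i][4]>=mn]
E
python3 - <<'E'
import pickle,cv2
from h import *
for n in("side","top"):
    c=pickle.load(open(f"{n}0.pkl","rb"))
    for k,lo,hi in(("yel",(22,150,120),(33,255,255)),("red",(0,170,70),(6,255,255)),("blue",(105,150,60),(125,255,255)),("green",(45,100,60),(80,255,255))):
        print(n,k,blobs(mask(c,lo,hi)))
c=pickle.load(open("top0.pkl","rb"));p=c["pixels"][:,:,::-1]
a=cv2.resize(p[190:255,225:400],None,fx=4.5,fy=4.5,interpolation=cv2.INTER_CUBIC);cv2.imwrite("pics/tz.png",a)
c=pickle.load(open("side0.pkl","rb"));p=c["pixels"][:,:,::-1]
a=cv2.resize(p[145:295,300:400],None,fx=4,fy=4,interpolation=cv2.INTER_CUBIC);cv2.imwrite("pics/sz.png",a)
E
```

```text
side yel [([343, 157, 5, 5, 21], [345.0, 159.0])]
side red [([326, 171, 29, 19, 377], [339.44, 180.14])]
side blue [([442, 12, 12, 12, 61], [446.03, 15.56]), ([441, 27, 2, 4, 4], [441.75, 28.5]), ([418, 127, 20, 31, 236], [429.76, 135.24]), ([602, 191, 38, 106, 2317], [625.99, 254.39]), ([323, 256, 18, 16, 176], [331.79, 264.43]), ([149, 291, 64, 60, 2408], [181.68, 318.15]), ([202, 329, 2, 3, 4], [202.25, 329.75])]
side green [([0, 0, 89, 232, 13539], [33.49, 103.09]), ([72, 144, 3, 2, 4], [73.25, 144.75]), ([67, 155, 6, 7, 21], [69.52, 157.86]), ([52, 182, 3, 4, 5], [53.2, 183.4]), ([114, 342, 81, 58, 2643], [157.15, 371.55])]
top yel [([381, 223, 5, 5, 19], [383.37, 224.79])]
top red [([333, 209, 26, 26, 514], [345.81, 221.76])]
top blue [([176, 123, 40, 31, 905], [196.48, 137.86]), ([176, 130, 2, 17, 18], [176.06, 137.72]), ([247, 218, 14, 12, 126], [253.3, 223.31]), ([457, 293, 6, 6, 16], [459.62, 295.69]), ([480, 293, 13, 3, 18], [485.94, 293.83]), ([487, 307, 11, 65, 263], [492.87, 339.72]), ([458, 330, 6, 8, 23], [460.26, 333.43]), ([454, 346, 25, 28, 336], [467.25, 358.65]), ([471, 376, 11, 2, 16], [475.69, 376.62]), ([487, 376, 9, 2, 15], [490.4, 376.4])]
top green [([94, 42, 75, 113, 3245], [132.17, 105.57]), ([153, 72, 4, 3, 7], [154.43, 72.86]), ([156, 75, 5, 7, 16], [157.56, 77.62]), ([153, 76, 2, 7, 8], [153.5, 78.75]), ([163, 115, 5, 11, 26], [165.08, 120.27])]
```

View pics/tz.png

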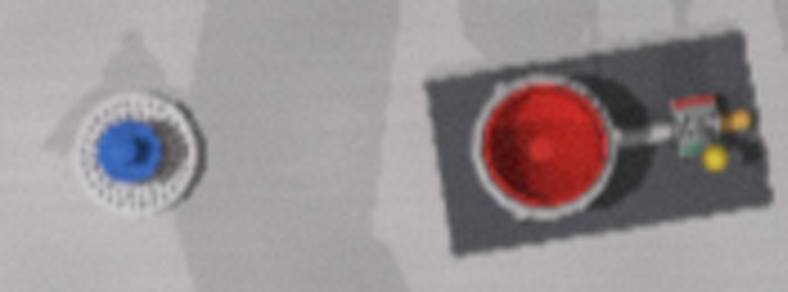

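View pics/sz.png

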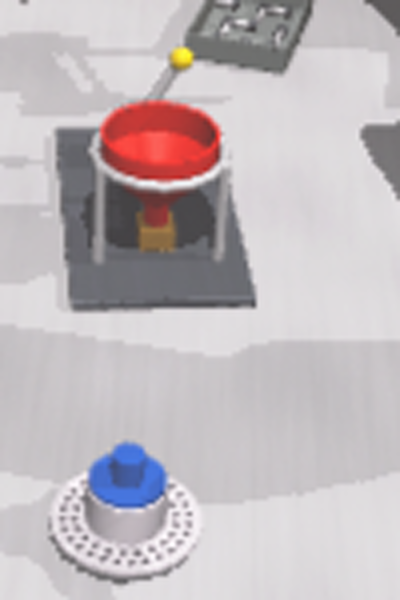

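```bash
python3 - <<'E'
import pickle,cv2
from h import *
s=pickle.load(open("side0.pkl","rb"));t=pickle.load(open("top0.pkl","rb"))
print("knob",tri(s,(345,159),t,(383.37,224.79)), onz(t,383.37,224.79,.118),onz(s,345,159,.118))
# funnel: red mask contour, top; relaxed mask
for lo in (170,110,80):
  for n,c in(("s",s),("t",t)):
    m=mask(c,(0,lo,50),(10,255,255))|mask(c,(170,lo,50),(180,255,255))
    x0,y0=(300,160) if n=="s" else (325,200)
    z=np.zeros_like(m);z[y0:y0+45,x0:x0+45]=m[y0:y0+45,x0:x0+45]
    k=max(cv2.findContours(z,0,1)[0],key=cv2.contourArea)
    if n=="t":
        e=cv2.minEnclosingCircle(k);el=cv2.fitEllipse(k);print(lo,n,e,el,"P",onz(c,*el[0],.125),onz(c,*e[0],.125))
    else: 
        k2=k[:,0];print(lo,n,cv2.boundingRect(k))
# rays for top contour points onto rim
m=mask(t,(0,110,50),(10,255,255));z=np.zeros_like(m);z[200:245,325:368]=m[200:245,325:368]
k=max(cv2.findContours(z,0,1)[0],key=cv2.contourArea)[:,0]
P=np.array([onz(t,*p,.125)[:2] for p in k.astype(float)]);print("span mm",np.ptp(P,0),(P.max(0)+P.min(0))/2)
# strainer blue
for n,c in(("s",s),("t",t)):
    x0,y0=(315,250) if n=="s" else (240,210)
    m=mask(c,(100,100,40),(125,255,255));z=np.zeros_like(m);z[y0:y0+35,x0:x0+35]=m[y0:y0+35,x0:x0+35]
    print(n,"blue",blobs(z))
# disc: bright low-sat region in top
E
```

```text
knob (array([ 0.51096734, -0.31447447,  0.12182137]), np.float64(0.0011365917960620372)) [ 0.51173492 -0.31506155  0.118     ] [ 0.51038236 -0.32138115  0.118     ]
170 s (326, 171, 19, 19)
170 t ((345.5567626953125, 221.60043334960938), 13.21045207977295) ((345.6009826660156, 221.9073486328125), (24.79085922241211, 25.474693298339844), 82.63558959960938) P [ 0.52599774 -0.17183355  0.125     ] [ 0.52716301 -0.17170493  0.125     ]
110 s (325, 170, 20, 20)
110 t ((345.6016845703125, 221.75424194335938), 13.785957336425781) ((345.7256164550781, 221.846435546875), (26.2226619720459, 26.796985626220703), 61.67092514038086) P [ 0.52621578 -0.17231218  0.125     ] [ 0.52657676 -0.1718554   0.125     ]
80 s (325, 170, 20, 20)
80 t ((345.7172546386719, 221.6620635986328), 13.973250389099121) ((345.7185363769531, 221.7988739013672), (26.643390655517578, 27.24736785888672), 84.1150131225586) P [ 0.52639637 -0.1722914   0.125     ] [ 0.52691398 -0.17230373  0.125     ]
span mm [0.09892716 0.10266971] [ 0.52587406 -0.17152774]
s blue [([322, 256, 19, 16, 226], [331.45, 264.01])]
t blue [([247, 217, 14, 13, 153], [253.46, 223.1])]
```

```bash
python3 - <<'E'
import pickle,cv2
from h import *
from station import get_obs
from scipy.spatial.transform import Rotation as Ro
s=pickle.load(open("side0.pkl","rb"));t=pickle.load(open("top0.pkl","rb"))
g=cv2.cvtColor(t["pixels"],cv2.COLOR_RGB2GRAY)
# dark plate
m=np.zeros_like(g);m[190:255,310:405]=(g[190:255,310:405]<105)*255
m=cv2.morphologyEx(m,cv2.MORPH_CLOSE,np.ones((5,5)))
k=max(cv2.findContours(m,0,1)[0],key=cv2.contourArea);r=cv2.minAreaRect(k);b=cv2.boxPoints(r)
P=np.array([onz(t,*p,.006)[:2] for p in b]);print(P)
for i in range(4):
    d=P[(i+1)%4]-P[i];print(np.linalg.norm(d),np.arctan2(d[1],d[0]))
print("strainer cands: blue top",onz(t,253.46,223.1,.06),"disc",onz(t,255.7,223.7,.016), "bbox",onz(t,253.5,223.5,.054))
print("side blue",onz(s,331.45,264.01,.06), tri(s,(331.45,264.01),t,(253.46,223.1)))
print("tray",onz(t,451,242,.02),"hub",onz(t,346,173,.04),"grom",onz(t,184,241,.01),"ext",onz(t,300,160,.01),"coil",onz(t,260,168,.05))
p=g[205:245,235:277];print("\n".join(" ".join("%3d"%x for x in r[::2]) for r in p[::2]))
E
python3 - <<'E'
from h import *
from station import get_obs
from scipy.spatial.transform import Rotation as Ro
o=get_obs();print(Ro.from_euler('xyz',o['eef_rot']).as_matrix().round(3))
E
```

```text
[[ 0.59348911 -0.07478209]
 [ 0.6324108  -0.36303412]
 [ 0.47597356 -0.38102727]
 [ 0.43775959 -0.09558433]]
0.2908678907250044 -1.436581462774128
0.15746861266222614 -3.0270775130660996
0.2879895460763905 1.7038810319305313
0.1571127434050207 0.13279321614309272
strainer cands: blue top [0.5347603  0.18654866 0.06      ] disc [0.53490495 0.18413772 0.016     ] bbox [0.53355884 0.18730643 0.054     ]
side blue [0.5332163  0.19435262 0.06      ] (array([0.53425725, 0.18750648, 0.05376491]), np.float64(0.0017978430719388287))
tray [ 0.44104332 -0.59653587  0.02      ] hub [ 0.72811347 -0.18517263  0.04      ] grom [0.47306263 0.47499525 0.01      ] ext [7.92571864e-01 1.08180619e-04 1.00000000e-02] coil [0.75594077 0.15970209 0.05      ]
179 178 181 177 178 180 178 165 164 163 165 166 166 174 181 180 175 161 163 158 162
181 180 180 181 181 181 176 166 165 166 166 165 167 171 181 180 177 164 161 160 164
184 182 187 182 185 178 167 168 166 168 168 164 164 168 170 173 167 164 165 162 162
181 183 179 180 171 164 165 173 187 189 191 181 161 143 160 165 164 160 163 162 160
181 184 182 174 16
[... 698 characters left out ...]
 95 106 115 157 173 141 112 164 165 163
186 185 188 186 196 173 186 155 180 171 163 170 178 168 158 184 102 158 161 162 161
185 187 186 187 186 199 173 176 179 162 192 197 164 160 191 125 136 161 164 165 165
185 184 184 185 184 185 196 190 169 193 188 173 173 178 143 159 160 162 165 164 162
185 183 186 183 184 183 186 189 195 200 197 194 175 176 176 163 161 162 166 164 163
184 184 185 185 183 186 184 185 184 186 184 184 183 184 178 165 164 163 165 167 166
185 183 181 182 183 186 187 186 185 185 186 186 185 184 180 166 164 165 168 168 168
181 182 180 185 181 185 186 184 184 185 185 183 185 187 182 169 165 165 165 167 167
[[-0.     0.384 -0.923]
 [ 0.001 -0.923 -0.384]
 [-1.    -0.001 -0.   ]]
```

Call:
step_arm(
  motion=[
    [[0, 0, 0, 7.45, 0, 0], [0, 0, 0, 7.45, 0, 0], [0, -0.025, -0.046, 0, 0, 0], [0, -0.025, -0.046, 0, 0, 0], [0, -0.025, -0.046, 0, 0, 0], [0, -0.025, -0.046, 0, 0, 0], [0, -0.025, -0.046, 0, 0, 0], [0, -0.025, -0.046, 0, 0, 0], [0, 0, 0, 0, 0, 0]],
  ],
  fingers=0,
  squeeze=20,
)

```text
time_s: 1.23
ee_pos: [0.4664, -0.3203, 0.2049]
eef_rot: [-1.053, 1.57, 2.227]
force: [-0.9, 0.2, 0.1]
grip_width: 0.0077
```

Call:
step_arm(
  motion=[
    [[0.033, 0, 0, 0, 0, 0], [0.033, 0, 0, 0, 0, 0], [0.034, 0, 0, 0, 0, 0], [0, 0, 0, 0, 0, 0]],
  ],
)

```text
time_s: 1.72
ee_pos: [0.4629, -0.3223, 0.1034]
eef_rot: [-0.774, 1.566, 2.501]
force: [0.9, -1.1, 0.6]
grip_width: 0.0009
```

```bash
cat >> h.py <<'E'
def shot(tag,tb,sb,f=5):
    from station import camera
    import pickle
    out=[]
    for n,b in(("top",tb),("side",sb)):
        c=camera(n);pickle.dump(c,open(f"{n}{tag}.pkl","wb"));out.append(c)
        p=c["pixels"][b[1]:b[3],b[0]:b[2],::-1];cv2.imwrite(f"pics/{n}{tag}.png",cv2.resize(p,None,fx=f,fy=f,interpolation=cv2.INTER_CUBIC))
    return out
E
python3 - <<'E'
from h import *
t,s=shot("1",(310,180,440,270),(290,90,430,210))
from station import get_obs
p=get_obs()["ee_pos"];print(p,proj(t,p),proj(s,p))
E
```

```text
[ 0.46447483 -0.32312158  0.10652808] (np.float64(385.5821576104705), np.float64(237.31357147748713)) (np.float64(357.0349127017432), np.float64(162.06905147865203))
```

View pics/side1.png

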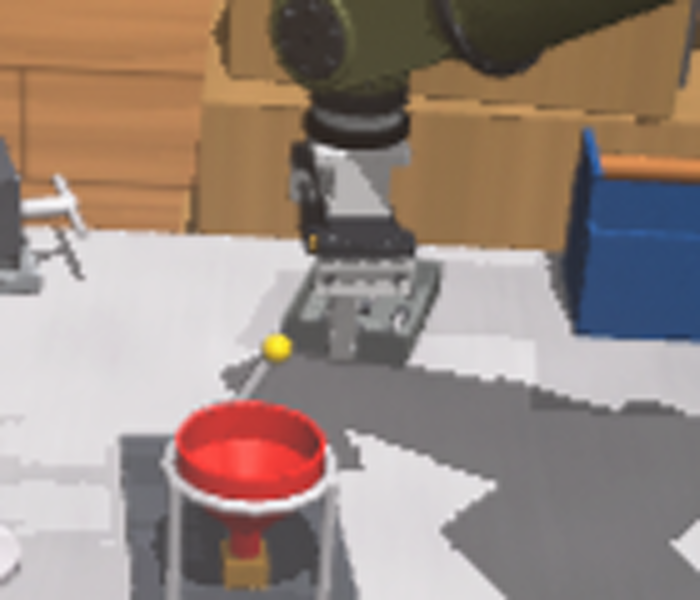

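View pics/top1.png

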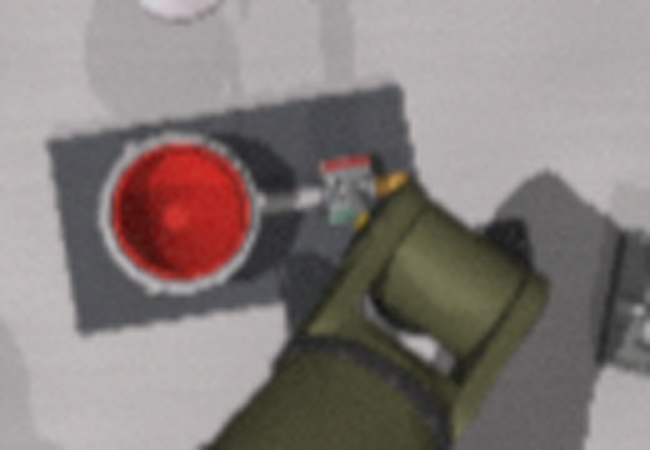

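Call:
step_arm(
  motion=[
    [[0, 0, -0.01, 0, 0, 0], [0, 0, -0.01, 0, 0, 0], [0, 0, -0.007, 0, 0, 0], [0, 0, -0.007, 0, 0, 0], [0, 0, -0.007, 0, 0, 0], [0, 0, -0.007, 0, 0, 0], [0, 0, -0.007, 0, 0, 0], [0, 0, -0.007, 0, 0, 0], [0, 0, -0.007, 0, 0, 0], [0, 0, -0.007, 0, 0, 0], [0, 0, -0.007, 0, 0, 0], [0, 0, 0, 0, 0, 0]],
  ],
)

```text
time_s: 3.32
ee_pos: [0.5472, -0.3112, 0.1053]
eef_rot: [-1.548, 1.571, 1.728]
force: [-0.8, 0.4, -0.2]
grip_width: 0.0003
```

```bash

python3 - <<'E'
from h import *
t,s=shot("2",(310,180,440,270),(290,90,430,210))
from station import get_obs
p=get_obs()["ee_pos"];print(p,get_obs()['force']);print([b for b in blobs(mask(s,(22,150,120),(33,255,255)))])
print(proj(s,(.579,-.306,.118)))
E
```

```text
[ 0.54675945 -0.31133342  0.10535055] [-0.25669706  0.43531395 -0.28974955]
[([325, 158, 5, 4, 16], [327.0, 159.5])]
(np.float64(326.5341778386297), np.float64(160.0507876287999))
```

View pics/side2.png

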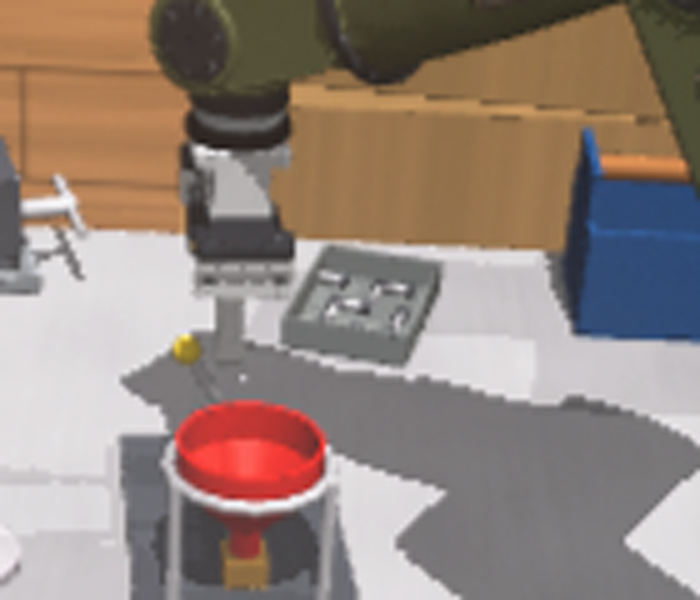

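Call:
step_arm(
  motion=[
    [[0, 0, 0.01, 0, 0, 0], [0, 0, 0.01, 0, 0, 0], [-0.045, 0, 0, 0, 0, 0], [-0.045, 0, 0, 0, 0, 0], [-0.045, 0, 0, 0, 0, 0], [0, 0, 0, 0, 0, 0]],
  ],
)

```text
time_s: 4.18
ee_pos: [0.5272, -0.3148, 0.2443]
eef_rot: [2.41, 1.564, -0.599]
force: [0.0, -0.3, -0.6]
grip_width: 0.0
```

Call:
step_arm(
  motion=[
    [[0, -0.0495, -0.0074, 0, 0, 0], [0, -0.0495, -0.0074, 0, 0, 0], [0, -0.0495, -0.0074, 0, 0, 0], [0, -0.0495, -0.0074, 0, 0, 0], [0, -0.0495, -0.0074, 0, 0, 0], [0, -0.0495, -0.0074, 0, 0, 0], [0, -0.0495, -0.0074, 0, 0, 0], [0, -0.0495, -0.0074, 0, 0, 0], [0, -0.0495, -0.0074, 0, 0, 0], [0, -0.0495, -0.0074, 0, 0, 0], [0, 0, 0, 7.7, 0, 0], [0, 0, 0, 0, 0, 0]],
  ],
  fingers=0.094,
)

```text
time_s: 5.68
ee_pos: [0.5338, 0.1863, 0.2394]
eef_rot: [0.293, 1.569, -2.848]
force: [-1.0, 0.1, -0.1]
grip_width: 0.0943
```

```bash

python3 - <<'E'
from h import *
t,s=shot("3",(225,180,400,260),(270,100,430,300),4)
from station import get_obs
from scipy.spatial.transform import Rotation as Ro
o=get_obs();print(o['ee_pos'],o['qpos'],Ro.from_euler('xyz',o['eef_rot']).as_matrix().round(4),o['grip_width'])
print([b for b in blobs(mask(s,(22,150,120),(33,255,255)))],[b for b in blobs(mask(t,(22,150,120),(33,255,255)))])
E
```

```text
[0.53410594 0.18573632 0.23988843] [ 2.69916970e-01  3.11405744e-01  1.42583281e+00 -3.27260734e-05
  1.40516275e+00  1.83915947e+00] [[-8.0e-04  1.6e-03 -1.0e+00]
 [-2.0e-04 -1.0e+00 -1.6e-03]
 [-1.0e+00  2.0e-04  8.0e-04]] 0.09410500860676632
[] [([378, 205, 5, 5, 21], [380.19, 207.14])]
```

View pics/side3.png

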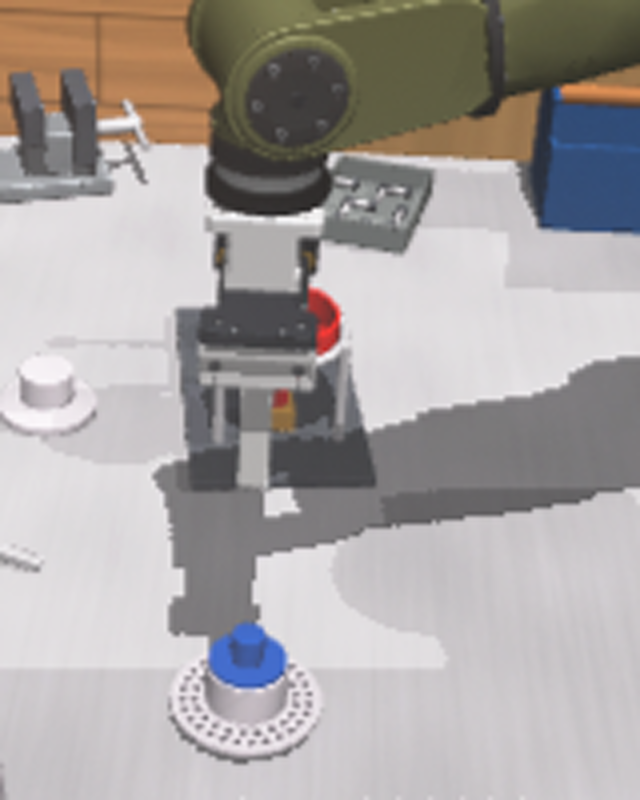

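View pics/top3.png

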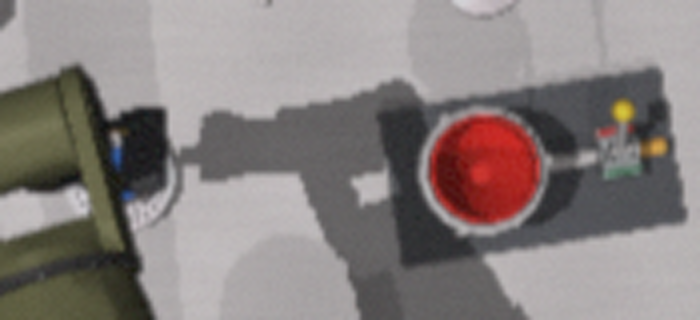

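```bash

python3 - <<'E'
import pickle
from h import *
s=pickle.load(open("side3.pkl","rb"));t=pickle.load(open("top3.pkl","rb"))
ko=onz(t,383.37,224.79,.118);ks=onz(t,380.19,207.14,.118);d=ks-ko;print("shut knob",ks,"yaw",np.arctan2(d[1],d[0]),np.linalg.norm(d))
psi=np.arctan2(d[1],d[0])
for ps in(psi,.135,.15):
    piv=ks[:2]-.0336*np.array([np.cos(ps),np.sin(ps)]);print("funnel from knob",ps,piv+.14*np.array([-np.sin(ps),np.cos(ps)]))
for (x,y,z) in((.534,.186,.016),(.534,.186,.054),(.534,.186,.078),(.534,.186,.045)): print(z,proj(s,(x,y,z)),proj(t,(x,y,z)))
print("funnel rim",proj(s,(.526,-.172,.125)),proj(s,(.526+.052,-.172,.125)),proj(s,(.526-.052,-.172,.125)))
s=pickle.load(open("side0.pkl","rb"))
S=s["pixels"].astype(int)
for r in (174,176,178,180): print(r,[tuple(x) for x in S[r,322:328]],[tuple(x) for x in S[r,353:359]])
for r in (264,266,270,274): print(r,[tuple(x) for x in S[r,318:326]],[tuple(x) for x in S[r,338:346]])
b=mask(s,(100,120,40),(125,255,255))
for r in range(254,276): 
    q=np.where(b[r,300:360])[0]; print(r,q.min()+300 if len(q) else None,q.max()+300 if len(q) else None,end='; ')
m=mask(s,(0,150,50),(8,255,255))
print()
for r in range(168,194): 
    q=np.where(m[r,315:365])[0]; print(r,q.min()+315 if len(q) else None,q.max()+315 if len(q) else None,end='; ')
E
```

```text
shut knob [ 0.57925035 -0.30583941  0.118     ] yaw 0.1357529026269836 0.06814235909538123
funnel from knob 0.1357529026269836 [ 0.5270124  -0.17167475]
funnel from knob 0.135 [ 0.52711343 -0.17163546]
funnel from knob 0.15 [ 0.52510631 -0.17243258]
0.016 (np.float64(330.8389062110888), np.float64(273.2667557548061)) (np.float64(255.24086153982466), np.float64(223.93631230415443))
0.054 (np.float64(331.2574025814577), np.float64(263.55368832997954)) (np.float64(253.82970681808183), np.float64(223.3796345805467))
0.078 (np.float64(331.52920235720046), np.float64(257.24536707616494)) (np.float64(252.90613014457375), np.float64(223.01529851429967))
0.045 (np.float64(331.15699140440273), np.float64(265.8841757654641)) (np.float64(254.1694895355078), np.float64(223.51367336930852))
funnel rim (np.float64(339.52452372189055), np.float64(177.7550227948836)) (np.float64(324.5398667992581), np.float64(176.96194452497508)) (np.float64(354.56370736148193), np.float64(178.55098694696963))
174 [(np.int64(220), np.int64(217), np.int64(219)), (np.int64(221), np.int64(217), np.int64(219)), (np.int64
[... 5116 characters left out ...]
), (np.int64(243), np.int64(238), np.int64(241))]
254 None None; 255 None None; 256 330 333; 257 329 335; 258 328 335; 259 326 336; 260 324 338; 261 323 339; 262 323 340; 263 323 340; 264 323 340; 265 323 340; 266 323 340; 267 323 340; 268 324 340; 269 325 339; 270 326 337; 271 329 335; 272 None None; 273 None None; 274 None None; 275 None None; 
168 None None; 169 None None; 170 None None; 171 333 344; 172 330 346; 173 328 350; 174 328 351; 175 327 352; 176 326 353; 177 325 354; 178 326 354; 179 326 354; 180 326 354; 181 326 354; 182 327 354; 183 328 353; 184 327 353; 185 328 353; 186 329 352; 187 330 351; 188 332 348; 189 335 345; 190 None None; 191 None None; 192 None None; 193 None None;
```

Call:
step_arm(
  motion=[
    [[0.045, 0, 0, 0, 0, 0], [0.045, 0, 0, 0, 0, 0], [0.045, 0, 0, 0, 0, 0], [0.035, 0, 0, 0, 0, 0], [0.02, 0, 0, 0, 0, 0], [0.01, 0, 0, 0, 0, 0], [0, 0, 0, 0, 0, 0], [0, 0, 0, 0, 0, 0]],
  ],
)

```text
time_s: 6.78
ee_pos: [0.5348, 0.1864, 0.0414]
eef_rot: [-2.862, 1.569, 0.279]
force: [-0.3, -0.3, 0.4]
grip_width: 0.0938
```

Now the last 21 mm, then close gently.

Call:
step_arm(
  motion=[
    [[0.01, 0, 0, 0, 0, 0], [0.0085, 0, 0.0005, 0, 0, 0], [0.002, 0, 0, 0, 0, 0], [0, 0, 0, 0, 0, 0], [0, 0, 0, 0, 0, 0]],
  ],
)

```text
time_s: 7.4
ee_pos: [0.534, 0.1865, 0.0202]
eef_rot: [-2.889, 1.57, 0.252]
force: [0.2, 0.2, -0.6]
grip_width: 0.0941
```

Call:
step_arm(
  motion=[
    [[0, 0, 0, 0, 0, 0], [0, 0, 0, 0, 0, 0], [0, 0, 0, 0, 0, 0], [0, 0, 0, 0, 0, 0], [0, 0, 0, 0, 0, 0], [0, 0, 0, 0, 0, 0], [0, 0, 0, 0, 0, 0], [0, 0, 0, 0, 0, 0]],
  ],
  fingers=0.05,
  squeeze=20,
)

```text
time_s: 8.4
ee_pos: [0.5339, 0.1865, 0.02]
eef_rot: [-2.361, 1.571, 0.78]
force: [-1.3, 1.8, 0.6]
grip_width: 0.0601
```

```bash

python3 - <<'E'
from h import *
t,s=shot("4",(225,180,400,260),(270,200,400,300),6)
from station import get_obs
from scipy.spatial.transform import Rotation as Ro
o=get_obs();print(o['ee_pos'],Ro.from_euler('xyz',o['eef_rot']).as_matrix().round(4),o['grip_width'],o['force'])
E
```

```text
[0.53385432 0.18647633 0.01999734] [[ 1.e-04 -6.e-04 -1.e+00]
 [ 1.e-04 -1.e+00  6.e-04]
 [-1.e+00 -1.e-04 -1.e-04]] 0.06016069163978339 [-0.41592885  2.38559499  1.01565204]
```

View pics/side4.png

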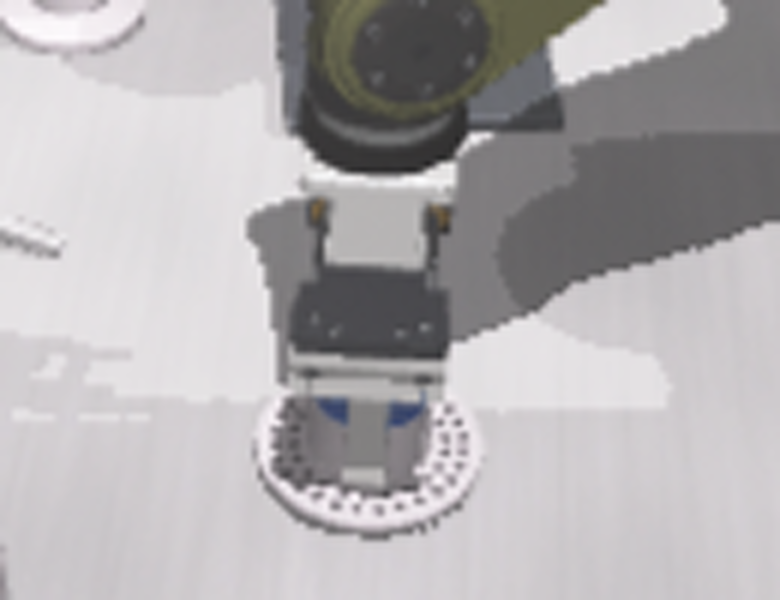

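Call:
step_arm(
  motion=[
    [[0, 0, 0, 0, 0, 0], [0, 0, 0, 0, 0, 0], [-0.005, 0, 0, 0, 0, 0], [-0.01, 0, 0, 0, 0, 0], [-0.02, 0, 0, 0, 0, 0], [-0.03, 0, 0, 0, 0, 0], [-0.03, 0, 0, 0, 0, 0], [-0.03, 0, 0, 0, 0, 0], [-0.03, 0, 0, 0, 0, 0], [-0.015, 0, 0, 0, 0, 0], [-0.01, 0, 0, 0, 0, 0], [0, 0, 0, 0, 0, 0]],
  ],
  squeeze=40,
)

```text
time_s: 10.0
ee_pos: [0.5338, 0.1864, 0.1999]
eef_rot: [0.99, 1.571, -2.153]
force: [0.3, 0.7, -3.4]
grip_width: 0.0593
```

Call:
step_arm(
  motion=[
    [[0, 0.01, 0, 0, 0, 0], [0, 0.025, 0, 0, 0, 0], [0, 0.035, 0, 0, 0, 0], [0, 0.04, 0, 0, 0, 0], [0, 0.04, 0, 0, 0, 0], [0, 0.04, 0, 0, 0, 0], [0, 0.04, 0, 0, 0, 0], [0, 0.04, 0, 0, 0, 0], [0, 0.04, 0, 0, 0, 0], [0, 0.03, 0.003, 0, 0, 0], [0, 0.015, 0.003, 0, 0, 0], [0, 0.0035, 0.0014, 0, 0, 0]],
  ],
)

```text
time_s: 11.5
ee_pos: [0.5258, -0.1725, 0.1995]
eef_rot: [-0.508, 1.57, 2.632]
force: [0.2, 0.4, -3.5]
grip_width: 0.0596
```

Call:
step_arm(
  motion=[
    [[0, 0, 0, 0, 0, 0], [0, 0, 0, 0, 0, 0], [0, 0, 0, 0, 0, 0]],
  ],
)

```text
time_s: 11.88
ee_pos: [0.5263, -0.1715, 0.2]
eef_rot: [-2.702, 1.571, 0.44]
force: [0.1, -1.0, -3.0]
grip_width: 0.0596
```

```bash

python3 - <<'E'
from h import *
t,s=shot("5",(310,170,410,260),(290,110,400,210),6)
from station import get_obs
from scipy.spatial.transform import Rotation as Ro
o=get_obs();print(o['ee_pos'],Ro.from_euler('xyz',o['eef_rot']).as_matrix().round(4),o['grip_width'],o['force'])
E
```

```text
[ 0.5263156  -0.17171604  0.19997675] [[ 1.e-04 -1.e-04 -1.e+00]
 [ 0.e+00 -1.e+00  1.e-04]
 [-1.e+00 -0.e+00 -1.e-04]] 0.05946111830391036 [ 0.19191938 -0.67509706 -2.81488483]
```

View pics/side5.png

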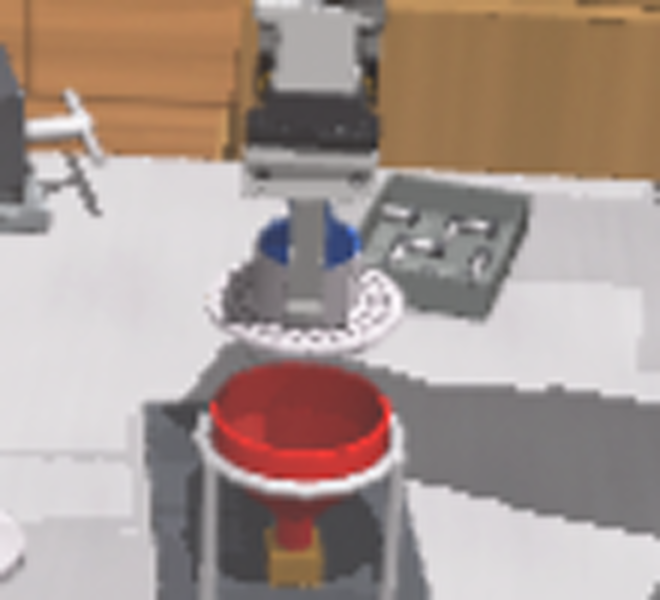

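View pics/top5.png

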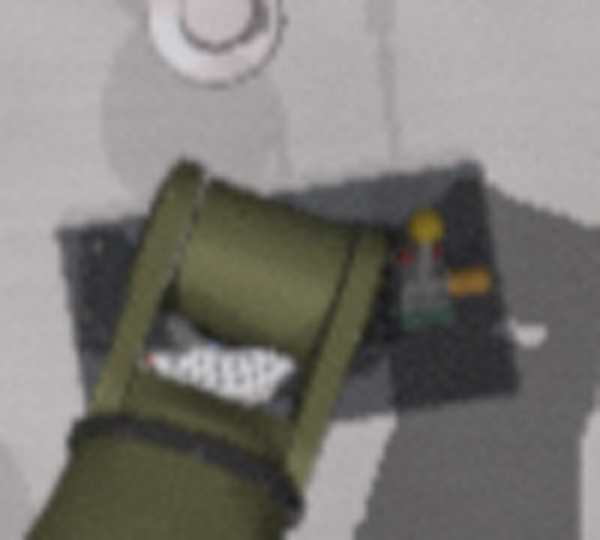

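```bash

cat >> h.py <<'E'
def overlay(c,box,f,circles,fn):
    p=np.ascontiguousarray(cv2.resize(c["pixels"][box[1]:box[3],box[0]:box[2],::-1],None,fx=f,fy=f,interpolation=cv2.INTER_CUBIC))
    for (x,y,z,r,col) in circles:
        a=np.linspace(0,2*np.pi,200)
        q=np.array([proj(c,(x+r*np.cos(i),y+r*np.sin(i),z)) for i in a])
        q=((q-np.array(box[:2])+.5)*f-.5)
        cv2.polylines(p,[np.round(q).astype(int).reshape(-1,1,2)],False,col,1)
    cv2.imwrite(fn,p)
E
python3 - <<'E'
from h import *
import pickle
s=pickle.load(open("side5.pkl","rb"))
x,y=.5263,-.1717;z0=.18
overlay(s,(315,135,370,195),10,[(x,y,z0+.016,.055,(0,255,0)),(x,y,z0+.012,.055,(0,200,0)),(x,y,z0+.054,.028,(0,255,255)),(.5265,-.172,.125,.052,(255,255,0)),(.5265,-.172,.125,.048,(255,0,0))],"pics/ov5.png")
E
```

```text
(no output)
```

View pics/ov5.png

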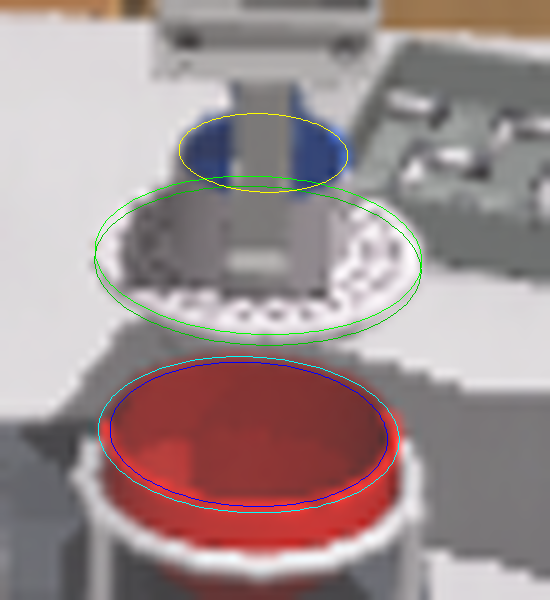

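Call:
step_arm(
  motion=[
    [[0.015, 0, 0, 0, 0, 0], [0.015, 0, 0, 0, 0, 0], [0.012, 0, 0, 0, 0, 0], [0.005, 0, 0, 0, 0, 0], [0, 0, 0, 0, 0, 0], [0, 0, 0, 0, 0, 0]],
  ],
)

```text
time_s: 12.72
ee_pos: [0.5264, -0.1722, 0.1534]
eef_rot: [2.743, 1.57, -0.399]
force: [0.1, 0.2, -3.4]
grip_width: 0.0598
```

Call:
step_arm(
  motion=[
    [[0.003, 0, 0, 0, 0, 0], [0.003, 0, 0, 0, 0, 0], [0.003, 0, 0, 0, 0, 0], [0, 0, 0, 0, 0, 0], [0, 0, 0, 0, 0, 0]],
  ],
)

```text
time_s: 13.35
ee_pos: [0.5262, -0.1721, 0.144]
eef_rot: [3.031, 1.571, -0.111]
force: [-0.0, 0.8, -2.6]
grip_width: 0.0595
```

```bash

python3 - <<'E'
from h import *
from station import get_obs
t,s=shot("6",(310,170,410,260),(290,110,400,210),6)
o=get_obs();print(o['ee_pos'],o['grip_width'],o['force'],o['moment'])
x,y,z=o['ee_pos'];z0=z-.02
overlay(s,(315,135,370,195),10,[(x,y,z0+.016,.055,(0,255,0)),(x,y,z0+.012,.055,(0,200,0)),(x,y,z0+.054,.028,(0,255,255)),(.5265,-.172,.125,.052,(255,255,0))],"pics/ov6.png")
E
```

```text
[ 0.5262383  -0.17211971  0.14403812] 0.05962379456353893 [ 0.00443642 -0.4998017  -3.45758166] [0.01435498 0.02443827 0.04212397]
```

View pics/ov6.png

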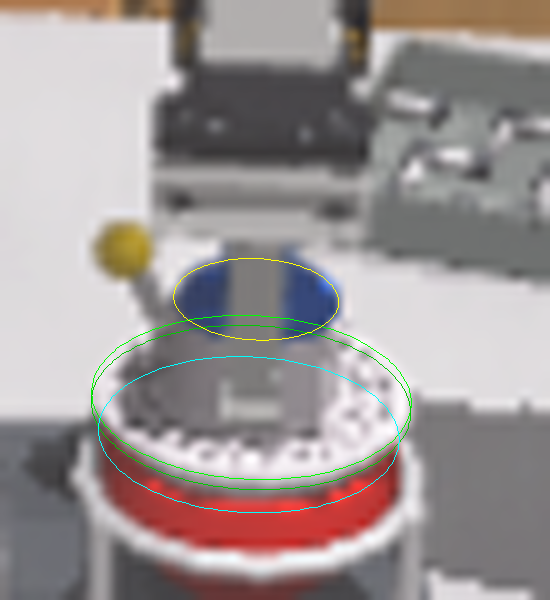

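Call:
step_arm(
  motion=[
    [[0.002, 0, 0, 0, 0, 0], [0.002, 0, 0, 0, 0, 0], [0.002, 0, 0, 0, 0, 0], [0, 0, 0, 0, 0, 0]],
  ],
)

```text
time_s: 13.95
ee_pos: [0.5261, -0.1721, 0.1377]
eef_rot: [-0.484, 1.57, 2.656]
force: [-0.1, 0.3, -3.3]
grip_width: 0.0596
```

Call:
step_arm(
  motion=[
    [[0.002, 0, 0, 0, 0, 0], [0.002, 0, 0, 0, 0, 0], [0, 0, 0, 0, 0, 0], [0, 0, 0, 0, 0, 0]],
  ],
)

```text
time_s: 14.45
ee_pos: [0.5262, -0.1721, 0.134]
eef_rot: [2.974, 1.571, -0.169]
force: [0.2, -0.2, -3.7]
grip_width: 0.0595
```

No contact so far; the skirt is inside the mouth. Continue down until the disc loads the rim.

Call:
step_arm(
  motion=[
    [[0.001, 0, 0, 0, 0, 0], [0, 0, 0, 0, 0, 0], [0, 0, 0, 0, 0, 0]],
  ],
)

```text
time_s: 14.82
ee_pos: [0.5263, -0.1721, 0.133]
eef_rot: [2.817, 1.571, -0.325]
force: [0.2, 0.5, -2.1]
grip_width: 0.0595
```

Call:
step_arm(
  motion=[
    [[0.0007, 0, 0, 0, 0, 0], [0, 0, 0, 0, 0, 0], [0, 0, 0, 0, 0, 0]],
  ],
)

```text
time_s: 15.2
ee_pos: [0.5263, -0.1721, 0.133]
eef_rot: [2.78, 1.57, -0.362]
force: [-2.6, 0.6, 4.9]
grip_width: 0.0595
```

Call:
step_arm(
  motion=[
    [[0, 0, 0, 0, 0, 0], [0, 0, 0, 0, 0, 0]],
  ],
)

```text
time_s: 15.45
ee_pos: [0.5263, -0.1721, 0.1329]
eef_rot: [2.823, 1.57, -0.319]
force: [-3.1, 1.1, 5.2]
grip_width: 0.0598
```

```bash

python3 - <<'E'
from h import *
from station import get_obs
t,s=shot("7",(310,170,410,260),(290,110,400,210),6)
o=get_obs();print(o['ee_pos'],o['grip_width'],o['force'],o['moment'])
x,y=.5265,-.172;z0=.113
overlay(s,(315,135,370,195),10,[(x,y,z0+.016,.055,(0,255,0)),(x,y,z0+.012,.055,(0,200,0)),(x,y,z0+.054,.028,(0,255,255)),(.5265,-.172,.125,.052,(255,255,0))],"pics/ov7.png")
E
```

```text
[ 0.52631044 -0.17210772  0.13297393] 0.05951157703007591 [-3.54457287  0.76291814  5.28669848] [ 0.35601403  0.57958728 -0.01125762]
```

View pics/ov7.png

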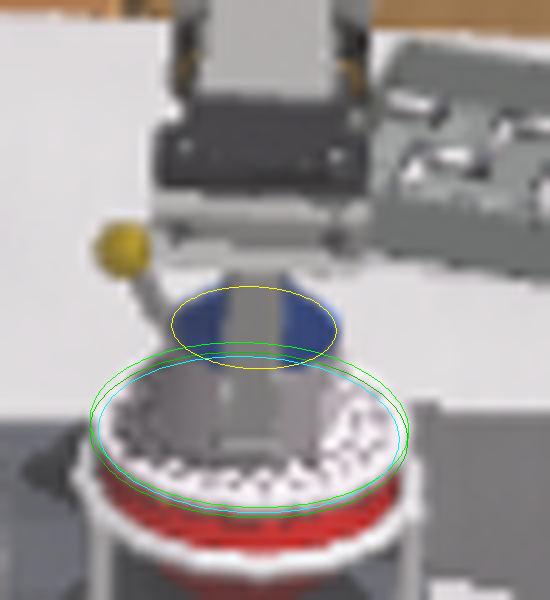

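Call:
step_arm(
  motion=[
    [[0, 0, 0, 0, 0, 0], [0, 0, 0, 0, 0, 0], [0, 0, 0, 0, 0, 0], [0, 0, 0, 0, 0, 0], [0, 0, 0, 0, 0, 0]],
  ],
  fingers=0.094,
)

```text
time_s: 16.18
ee_pos: [0.5262, -0.1721, 0.1322]
eef_rot: [-1.06, 1.571, 2.081]
force: [-0.0, 0.3, -1.7]
grip_width: 0.094
```

Call:
step_arm(
  motion=[
    [[-0.01, 0, 0, 0, 0, 0], [-0.012, 0, 0, 0, 0, 0], [-0.012, 0, 0, 0, 0, 0], [-0.0045, 0, 0, 0, 0, 0], [0, 0, 0, 0, 0, 0], [0, 0, 0, 0, 0, 0]],
  ],
)

```text
time_s: 16.92
ee_pos: [0.5261, -0.172, 0.1704]
eef_rot: [-0.405, 1.57, 2.736]
force: [-0.3, 0.2, -0.1]
grip_width: 0.0944
```

```bash

python3 - <<'E'
from h import *
from station import get_obs
t,s=shot("8",(310,170,410,260),(290,110,400,210),6)
o=get_obs();print(o['ee_pos'],o['grip_width'],o['force'],o['moment'])
x,y=.5265,-.172;z0=.113
overlay(s,(315,135,370,195),10,[(x,y,z0+.016,.055,(0,255,0)),(x,y,z0+.012,.055,(0,200,0)),(x,y,z0+.054,.028,(0,255,255)),(x,y,z0+.078,.012,(0,255,255))],"pics/ov8.png")
E
```

```text
[ 0.52604395 -0.1720143   0.17034066] 0.0936146004944586 [ 0.21493325 -0.06110506 -0.33622014] [ 0.02048141  0.02510722 -0.00135715]
```

View pics/ov8.png

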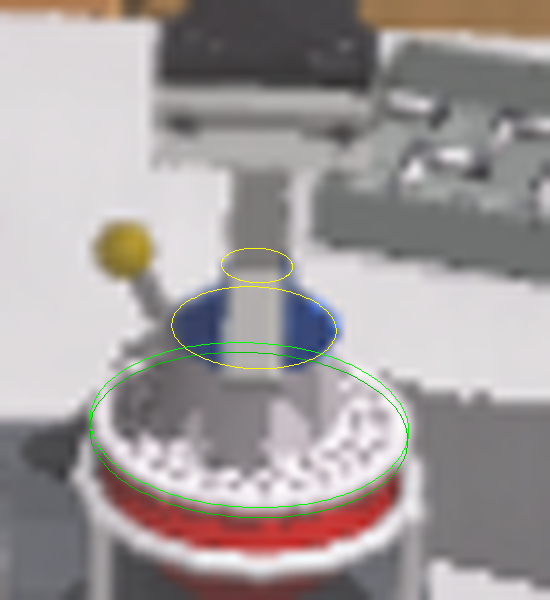

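Call:
step_arm(
  motion=[
    [[0, 0, 0, 0, 0, 0], [0, 0, 0, 0, 0, 0], [0, 0, 0, 0, 0, 0], [0, 0, 0, 0, 0, 0], [0, 0, 0, 0, 0, 0], [0, 0, 0, 0, 0, 0], [0, 0, 0, 0, 0, 0], [0, 0, 0, 0, 0, 0], [0, 0, 0, 0, 0, 0], [0, 0, 0, 0, 0, 0]],
  ],
  fingers=0.015,
  squeeze=20,
)

```text
time_s: 18.27
ee_pos: [0.5262, -0.1721, 0.1707]
eef_rot: [-1.26, 1.571, 1.881]
force: [0.0, -0.9, -0.1]
grip_width: 0.0236
```

Knob held (23.6 mm ≈ 24). Lift slowly straight up.

Call:
step_arm(
  motion=[
    [[-0.002, 0, 0, 0, 0, 0], [-0.004, 0, 0, 0, 0, 0], [-0.006, 0, 0, 0, 0, 0], [-0.01, 0, 0, 0, 0, 0], [-0.015, 0, 0, 0, 0, 0], [-0.015, 0, 0, 0, 0, 0], [-0.015, 0, 0, 0, 0, 0], [-0.015, 0, 0, 0, 0, 0], [-0.01, 0, 0, 0, 0, 0], [-0.006, 0, 0, 0, 0, 0], [-0.004, 0, 0, 0, 0, 0], [0, 0, 0, 0, 0, 0]],
  ],
)

```text
time_s: 19.77
ee_pos: [0.5262, -0.1721, 0.2727]
eef_rot: [-0.278, 1.571, 2.863]
force: [-0.1, -0.1, -0.6]
grip_width: 0.0233
```

Call:
step_arm(
  motion=[
    [[0, 0, 0, 0, 0, 0], [0, 0, 0, 0, 0, 0], [0, 0, 0, 0, 0, 0], [0, 0, 0, 0, 0, 0]],
  ],
)

```text
time_s: 20.27
ee_pos: [0.5262, -0.1721, 0.2727]
eef_rot: [-0.307, 1.571, 2.834]
force: [-0.3, -1.2, -0.9]
grip_width: 0.0236
```

```bash

python3 - <<'E'
from h import *
from station import get_obs
t,s=shot("9",(310,170,410,260),(290,90,400,210),6)
o=get_obs();print(o['ee_pos'],o['grip_width'],o['force'],o['moment'])
x,y=.5265,-.172;z0=.113
z1=o['ee_pos'][2]-.1707
overlay(s,(315,110,370,195),7,[(x,y,z0+.016,.055,(0,255,0)),(x,y,z0+.05,.03,(0,255,0)),(x,y,z1+z0+.054,.028,(0,255,255))],"pics/ov9.png")
print(blobs(mask(s,(22,150,100),(33,255,255))),blobs(mask(t,(22,150,100),(33,255,255))))
b=mask(s,(100,120,40),(125,255,255));z=np.zeros_like(b);z[110:195,315:370]=b[110:195,315:370];print(blobs(z))
E
```

```text
[ 0.52619898 -0.1720531   0.27274121] 0.023657923174742933 [-0.32620732 -0.31506954 -0.64337491] [ 0.03111728 -0.04539168 -0.05331316]
[([326, 158, 4, 4, 14], [327.29, 159.5])] [([380, 206, 3, 4, 11], [380.91, 207.64])]
[([337, 138, 13, 8, 52], [343.98, 142.54])]
```

View pics/ov9.png

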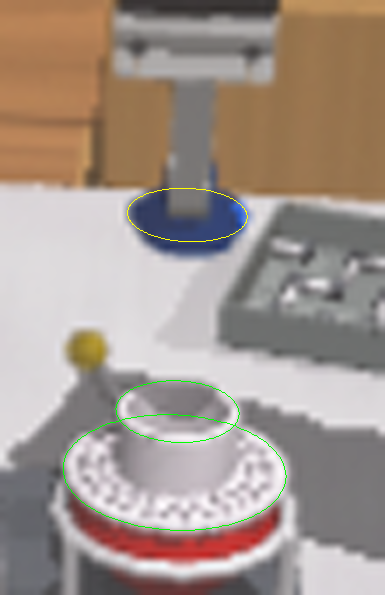

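View pics/top9.png

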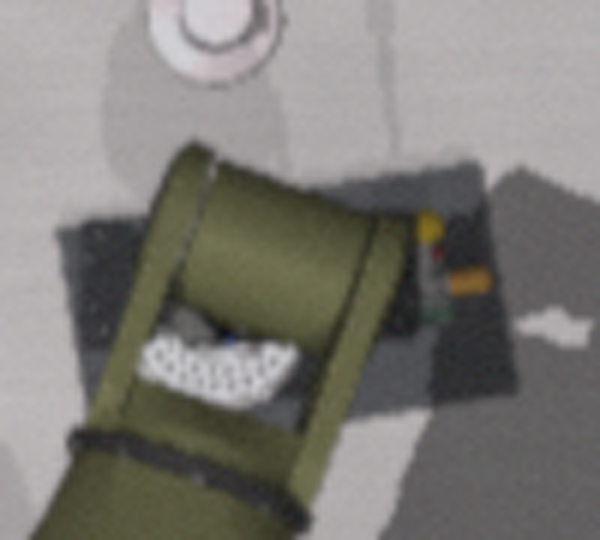

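The side view shows the cap upright in the gripper, 102 mm above its seat. The strainer sits level on the rim, matching the predicted outlines. The yellow knob at (327, 159.5) is still at the shut position.

```bash
python3 -c "
from station import ticket
print(ticket.hand_in())"
```

```text
the job is handed in; nothing more can be done
None
```

The job is handed in, at about 20 s of the 72 s allowed; no verdict was reported.

**What I did:** I pushed the cock lever over to the red side and carried the strainer, with the cap in it, to the funnel. I lowered it until the disc loaded the rim: tool height 0.133 m as predicted, and the vertical force went from -3.4 N to +5 N. I let go there, then gripped the cap by its knob and lifted it straight up.

**Last checks:**
- **Cock:** the yellow knob was at the shut position in both views.
- **Strainer:** it sat level on the rim, matching the predicted outlines.
- **Cap:** upright in the gripper (23.6 mm opening on the 24 mm knob) and about 102 mm above its seat.
- **Bystanders:** my moves stayed clear of the other things on the cart, but I did not measure their positions again at the end.

**Disagreements:** the side view showed a steady offset of about half a pixel to one pixel up the image. It shifted the funnel and strainer alike, so I took it as camera calibration. At seating there was also a small sideways force of about 3.5 N, which was gone once I released the strainer.

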